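# Listen to the uncovered movement with the sprung pickup probe

## Task

One of the two tilted watch movements is under the clear dust dome and is to be left alone; the other stands uncovered and is to be listened to. Take the sprung pickup probe out of its stand and hold it on the raised round steel pad of the uncovered movement, square to that movement's tilted plate, pressing lightly so that the plunger is about half way in; keep the gripper off both movements, disturb nothing else, and finish while still holding the probe there.

Things in the scene. Friction and masses are not known exactly. Their poses are not given: they have to be found in the camera images.
- probe: the pickup probe, a round pen of 0.11 kg standing tip down in the stand's hole. Origin at the lower end of its steel nose, z along it from tip to grip. Nose 14 mm diameter, z 0 to 45 mm; flange 28 mm diameter, z 45 to 49 mm, which rests on the stand's top; aluminium grip 20 mm diameter, z 49 to 115 mm (top end). In the stand the origin is 35 mm above the table
- probe_tip (a point): the ball tip (8 mm diameter) of the plunger below the nose, its lowest point: 25 mm below the probe's origin on its axis when the plunger is out, less the plunger's value when pushed in
- plunger (a joint): how far the plunger is pushed into the probe, in m: 0 fully out, 0.012 fully in (hard stop). Its spring pushes back with 0.6 N at the start of travel, 1.8 N half way, 3.0 N at the end (200 N/m)
- stand: fixed wooden block 60 x 60 mm, 80 mm high, origin on the table at its centre; an 18 mm round hole runs straight down through its middle and holds the probe (2 mm play all round)
- holder_a: fixed black round foot 90 mm across and 10 mm thick with a short post, carrying movement_a; origin on the table at its centre, turned about the vertical. Its twin is identical
- holder_b: fixed black round foot 90 mm across and 10 mm thick with a short post, carrying movement_b; origin on the table at its centre, turned about the vertical. Its twin is identical
- movement_a: the tilted watch movement on holder_a: a steel ring 66 mm across and 10 mm thick with a brass plate on it; origin at the centre of the ring's underside, 45 mm above the table on the holder's axis. Its z axis is the plate's outward normal, leaning 20 degrees (0.35 rad) from vertical towards the -x side of the holder; the plate's top face is at z = 12 mm in this frame
- movement_b: the tilted watch movement on holder_b: a steel ring 66 mm across and 10 mm thick with a brass plate on it; origin at the centre of the ring's underside, 45 mm above the table on the holder's axis. Its z axis is the plate's outward normal, leaning 20 degrees (0.35 rad) from vertical towards the -x side of the holder; the plate's top face is at z = 12 mm in this frame
- pad_a (a point): centre of the top face of the listening pad of movement_a: the one thick raised steel disc on the plate, 16 mm across, standing 5 mm proud of the brass, with a thin dark ring at its foot; it sits at (10, 10, 17) mm in the movement's frame, off the plate's centre. Rigid
- pad_b (a point): centre of the top face of the listening pad of movement_b: the one thick raised steel disc on the plate, 16 mm across, standing 5 mm proud of the brass, with a thin dark ring at its foot; it sits at (10, 10, 17) mm in the movement's frame, off the plate's centre. Rigid
- dome: loose clear dust dome 120 mm across, 92 mm high, with a white knob on top (112 mm in all), standing on the table over one of the two holders; origin on the table at its centre. 0.25 kg
- base_ring: loose low white ring, 120 mm outside, 104 mm inside, 10 mm high, lying on the table round the holder that is not covered; origin on the table at its centre
- loupe: bystander: black eyeglass loupe 38 mm across, 30 mm high, origin at its underside
- parts_tray: bystander: white round parts dish 90 mm across, 16 mm high, origin at its underside
- screwdriver: bystander: small screwdriver about 140 mm long lying on the table
Mind the look-alikes: they are no part of the job. Several things have the shape of the stand; the one meant has the colours described above.

How it is judged:
On the way:
1. the probe is drawn clear of its stand (height (world z) of probe_tip above 0.085 m and contact force between probe and stand below 0.05 N), for 0.1 s.
At the end, for the whole second after the job is handed in: Held for the last second: ball tip on the uncovered movement's pad within 6.5 mm of its centre, probe axis within 8 degrees of the plate's normal, plunger 2.5 to 9.5 mm in, 0.4 to 4 N, still (under 20 mm/s), gripped in the fingers, touching neither stand, dome nor ring (((horizontal distance between dome and holder_b below 0.03 m and distance between probe_tip and pad_a below 0.0065 m and angle between the z axis of probe and the z axis of movement_a, either way round below 0.14 rad and contact force between probe and movement_a between 0.4 and 4 N) or (horizontal distance between dome and holder_a below 0.03 m and distance between probe_tip and pad_b below 0.0065 m and angle between the z axis of probe and the z axis of movement_b, either way round below 0.14 rad and contact force between probe and movement_b between 0.4 and 4 N)) and value of joint plunger between 0.0025 and 0.0095 m and contact force between the fingers and probe above 1 N and contact force between probe and stand below 0.05 N and contact force between probe and dome below 0.05 N and contact force between probe and base_ring below 0.05 N and linear speed of probe below 0.02 m/s); the arm keeps its last pose, push and grip.
It fails at once if the probe presses on a movement with more than 8 N (contact force between probe and movement_a above 8 N or contact force between probe and movement_b above 8 N).
It fails at once if the robot itself touches a movement or its holder (contact force between any of the fingers, the arm and holder_a above 0.5 N or contact force between any of the fingers, the arm and holder_b above 0.5 N).
It fails at once if the dust dome is moved more than 10 mm (distance of dome from where it was at the start of the episode above 0.01 m).
It fails at once if the base ring is moved more than 10 mm (distance of base_ring from where it was at the start of the episode above 0.01 m).
It fails at once if a bystander (loupe, parts dish or screwdriver) is moved more than 15 mm (distance of any of loupe, parts_tray, screwdriver from where it was at the start of the episode above 0.015 m).
It also fails if it takes over 40 s, if anything falls off the work surface, if the arm or the gripper's body presses on something with over 40 N, if the wrist force passes 120 N, or if a joint passes its speed limit or range.

## Robot

A 7-joint arm with a two-finger parallel gripper is mounted at the origin on the work surface. World frame = base frame: x ahead of the robot, y to its left, z up, the work surface at z = 0. Lengths are in m, angles in rad, forces in N, time in s.
With the tool pointing down it reaches from about 0.4 to 0.875 m from the base axis. Payload 19.3 kg.
Tool frame: the origin (TCP) lies at the centre of the arm's flange, where the gripper is bolted on; the fingertips stand 173 mm ahead of it and the grasp point (between the pads) lies 155 mm ahead of it; z points along the fingers, y is the line along which they close (so a half turn about z gives the same grasp; the last joint's range is limited). The gripper opens to 85 mm and grips with 20 to 120 N. Pads are 22 mm wide; open, the fingers measure 114 mm over their backs; the gripper's body (76 mm by 85 mm) begins 54 mm behind the grasp point. The pads swing forward as they close: fully open they stand 13 mm farther back than shut.
Start: joints at [1.206, 0.521, -0.036, 1.599, 0.021, 1.021, -0.113], TCP at [0.182, -0.598, 0.405] pointing down, gripper open.
Joint ranges: [-2.91, 2.91], [-0.3, 2.13], [-1.5, 1.42], [0.17, 2.43], [-1.26, 4.41], [0.16, 1.93], [-2.52, 2.52]. Speed limits (rad/s): [1.89, 1.89, 2.39, 2.39, 3.01, 3.01, 3.01].

## Interface

Orientations are given as [roll, pitch, yaw] about the fixed x, y, z axes, in that order (R = Rz(yaw) Ry(pitch) Rx(roll)).
In Python, from workcell import bot, imaging, job gives the robot as it stands.
- The arm moves only by the tool carry_out, never from a script. Its argument "targets" is a list of rows, each a list of 3 entries, a list of its own where there are three numbers: the shift along the tool's x, y, z in units of 0.25 m (1.0 is 0.25 m), then the turn, a rotation vector about the tool's x, y, z in units of 180 degrees (1.0 is 180 degrees), then the opening, from 0 (shut) to 1 (fully open). In form: [[[tx, ty, tz], [wx, wy, wz], jaw], ...]. A call has 1 to 8 rows; each row shifts and turns the commanded pose from where the row before left it, along the tool's axes as they then stand; what a row does not reach is not made up. A row lasts 1/8 s, in which the tool goes at most 62.5 mm and 10.7 degrees, less where a joint would pass 70% of its speed; a pose out of reach is approached as far as the arm can. A call with a number of a shift or a turn outside -1 to 1 is refused whole. A call with a gripper value outside its range is refused whole. The fingers move at their own pace and stop on an object; "force" is the grip in N (left out, the last holds). Time passes only in rows, so rows that do not move let the fingers close. It gives the time, the measured TCP pose, the force and the opening at its end, in the units of the state.
- bot.observe(): the state, without advancing time (a new reading comes with each control period).
- imaging.grab_frame(name): name is "side" or "top" or "wrist"; returns a dict with "pixels" (384x512x3 uint8, red, green, blue), "mtx" (3x3 intrinsics, pixels), "k1" (the pictures are not rectified: a ray, as slopes to the right and down, at radius r is drawn at 1 + k1 r^2 times it, then the intrinsics apply), "cam_to_world" (4x4, takes a point from camera to world coordinates); the wrist camera has in their place "mount" (4x4, takes a point from camera to tool coordinates, whose origin is the TCP and whose axes are the flange's). Camera axes: x right, y down, z forward; pixel columns grow to the right and rows downward; lengths in m; the calibration is good to about 2 mm. A picture is of the moment at which its call begins: read the wrist's pose just before it. There is no depth.
- job.job_done(): hands the job in, once; it reports no verdict.
The state is a dict: "clock": time; "qpos": joint angles; "qd": joint speeds; "joint_efforts": joint torques, N m; "position": TCP position; "tool_rot": TCP orientation; "force": force on the tool from outside, world axes, zero at the start; "moment": the same for the moment, N m; "grip_width": finger opening in m.
Only numpy, scipy, OpenCV 4.12 (cv2) and the standard library are available. Lean on these libraries where they do the work, as an engineer would, in place of code of your own. Each camera call takes 0.05 s, during which the arm holds its last target. There are 200 camera calls.

## Working session

There is one attempt and no reset: what is moved stays moved. The work goes in short steps, Python scripts to look and compute and a tool call to move; the robot and the scene stay as the last step left them, time stands still between calls to the robot, and variables do not carry over. Pictures are saved under pics/ and viewed, on a budget of 10 in all, crops included, one or two more only if the job needs it, and the job is handed in when it is done.

Besides the shell and the picture viewer there is one more tool, called after ">>>" as a command line: name --argument value ..., lists and objects as JSON in quotes. carry_out: Moves the arm, as the interface text tells. Its arguments: {"type":"object","properties":{"targets":{"type":"array"},"force":{"type":"number"}},"required":["targets"]}

```bash
mkdir -p pics; ls; python3 - <<'E'
from workcell import bot, imaging, job
import cv2,pickle
s=bot.observe(); print(s)
for n in("side","top","wrist"):
    f=imaging.grab_frame(n); pickle.dump((s,f),open(f"{n}0.pkl","wb"))
    cv2.imwrite(f"pics/{n}0.png",f["pixels"][:,:,::-1]); print(n,f["mtx"],f["k1"],f.get("cam_to_world",f.get("mount")))
E
```

```text
pics
{'clock': 0.0, 'qpos': array([ 1.20580047,  0.52206969, -0.03632123,  1.60002053,  0.02120291,
        1.02108037, -0.11281472]), 'qd': array([-9.44533060e-04,  1.48279006e-04,  2.29033833e-03, -2.59796189e-05,
        1.60137246e-03,  4.71132142e-04,  8.77347563e-04]), 'joint_efforts': array([ 1.13448797e-03, -9.27100611e+01,  1.98091440e+00, -3.69932520e+01,
        1.79286813e-02,  8.21452006e-03, -4.76216144e-05]), 'position': array([ 0.18152452, -0.59791237,  0.4040865 ]), 'tool_rot': array([-3.14040323e+00,  9.05332748e-05,  2.94767613e-01]), 'force': array([ 0.89384561, -0.1514934 ,  0.39180332]), 'moment': array([-0.00343444, -0.02419672,  0.00940678]), 'grip_width': 0.08558367589414381}
side [[471.33609284   0.         256.99231734]
 [  0.         471.33609284 195.64905871]
 [  0.           0.           1.        ]] 0.06418958608657649 [[ 0.9657485  -0.19128566  0.17532721  0.40305886]
 [-0.25918724 -0.74321965  0.61680347 -0.81762102]
 [ 0.01232097 -0.6411196  -0.76734207  1.09401129]
 [ 0.          0.          0.          1.        ]]
top [[490.627857     0.         257.04051989]
 [  0.         490.627857   188.51718238]
 [  0.           0.           1.        ]] -0.006085915553775857 [[ 0.01797156 -0.99160977  0.12801204  0.48312837]
 [-0.99983739 -0.01763307  0.00377713  0.00833124]
 [-0.00148819 -0.12805911 -0.99176542  1.18976972]
 [ 0.          0.          0.          1.        ]]
wrist [[265.62860393   0.         259.34419708]
 [  0.         265.62860393 193.42612432]
 [  0.           0.           1.        ]] 0.008621216104669246 [[ 1.93511436e-04 -9.49375268e-01 -3.14144177e-01  7.95369179e-02]
 [ 9.99999947e-01  1.01289776e-04  3.09887705e-04 -4.43671842e-04]
 [-2.62380129e-04 -3.14144220e-01  9.49375237e-01  3.06033987e-02]
 [ 0.00000000e+00  0.00000000e+00  0.00000000e+00  1.00000000e+00]]
```

View pics/side0.png

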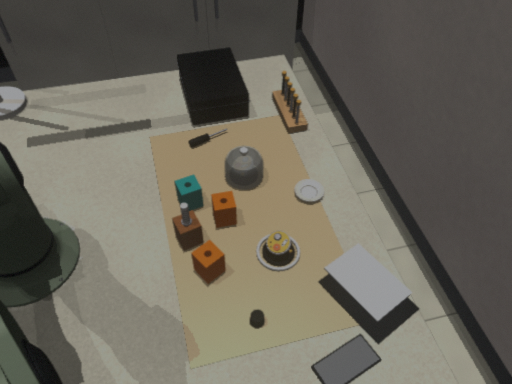

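View pics/top0.png

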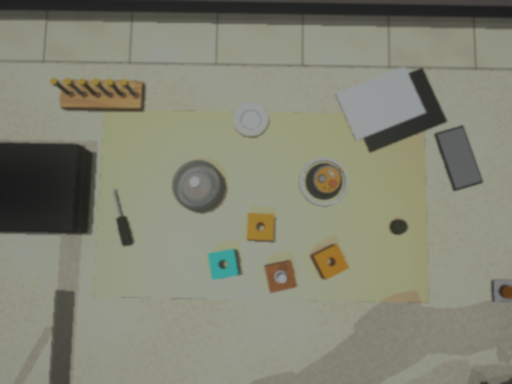

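The side view shows the probe in the brown stand at (188,215), the dome at (244,167) and the uncovered movement at (279,245). In the top view the probe stand is at (280,276), the dome at (199,186) and the uncovered movement with its ring at (324,183).

```bash
cat > h.py <<'E'
import numpy as np,cv2,pickle
from scipy.spatial.transform import Rotation as R
def T_of(s):
    T=np.eye(4);T[:3,:3]=R.from_euler('xyz',s['tool_rot']).as_matrix();T[:3,3]=s['position'];return T
def cam(s,f): return f['cam_to_world'] if 'cam_to_world' in f else T_of(s)@f['mount']
def ray(s,f,uv):
    M=cam(s,f);K=f['mtx'];p=np.array([(uv[0]-K[0,2])/K[0,0],(uv[1]-K[1,2])/K[1,1]])
    q=p.copy()
    for _ in range(20): q=p/(1+f['k1']*(q@q))
    return M[:3,3],M[:3,:3]@np.r_[q,1]
def onz(s,f,uv,z):
    o,d=ray(s,f,uv);return o+d*(z-o[2])/d[2]
def proj(s,f,P):
    M=cam(s,f);c=np.linalg.inv(M)@np.r_[P,1];q=c[:2]/c[2];q=q*(1+f['k1']*(q@q));return q*f['mtx'][0,0]+f['mtx'][:2,2]
def two(a,b):
    A=[];y=[]
    for o,d in(a,b):
        d=d/np.linalg.norm(d);P=np.eye(3)-np.outer(d,d);A.append(P);y.append(P@o)
    return np.linalg.lstsq(np.vstack(A),np.hstack(y),rcond=None)[0]
E
python3 - <<'E'
from h import *
S=pickle.load(open('side0.pkl','rb'));T=pickle.load(open('top0.pkl','rb'))
np.set_printoptions(precision=4,suppress=True)
print('probe top',two(ray(*S,(184,206)),ray(*T,(281,278))), onz(*T,(281,278),.15))
print('ring',onz(*T,(324,183),.01),onz(*S,(279,251),.01))
print('stand top',onz(*T,(280,276),.08),'dome knob',onz(*T,(194,181),.11),onz(*S,(244,150),.11))
print('dish',onz(*T,(251,120),.016),'loupe',onz(*T,(398,227),.03))
img=T[1]['pixels'][140:230,280:370,::-1];a=cv2.resize(img,(450,450),interpolation=cv2.INTER_CUBIC)
img=S[1]['pixels'][210:280,245:315,::-1];b=cv2.resize(img,(450,450),interpolation=cv2.INTER_CUBIC)
hsv=cv2.cvtColor(T[1]['pixels'],cv2.COLOR_RGB2HSV)
cv2.imwrite('pics/zoom.png',np.hstack([a,b])[:,:800] if 0 else cv2.resize(np.hstack([a,b]),(800,400)))
E
```

```text
probe top [ 0.4295 -0.0414  0.1448] [ 0.4299 -0.0411  0.15  ]
ring [ 0.6518 -0.1495  0.01  ] [ 0.6579 -0.1513  0.01  ]
stand top [ 0.4306 -0.0422  0.08  ] dome knob [0.6369 0.1529 0.11  ] [0.6363 0.1528 0.11  ]
dish [0.8041 0.0307 0.016 ] loupe [ 0.5472 -0.3215  0.03  ]
```

View pics/zoom.png

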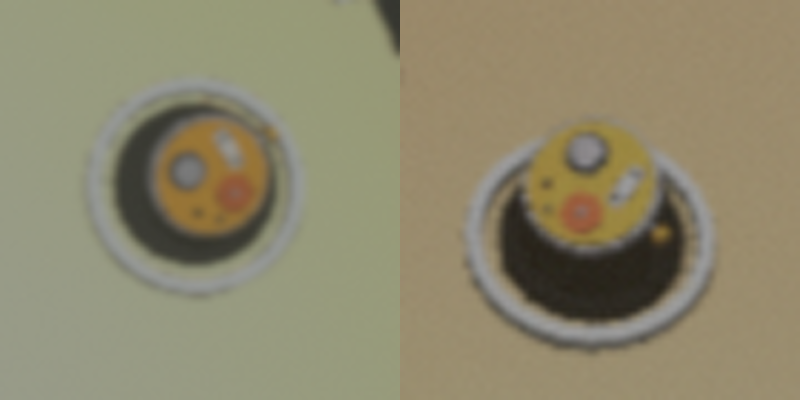

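Top zoom: pad at (188,171), plate centre (212,177), ring centre (195,185). Side zoom: pad at (587,152), plate centre (594,184). Next, a closer look with the wrist camera over the uncovered movement.

>>> carry_out --targets '[[[0.19, -0.1, 0], [0, 0, 0], 1], [[0.19, -0.1, 0], [0, 0, 0], 1], [[0.19, -0.1, 0], [0, 0, 0], 1], [[0.19, -0.1, 0], [0, 0, 0], 1], [[0.19, -0.1, 0], [0, 0, 0], 1], [[0.19, -0.1, 0], [0, 0, 0], 1], [[0.19, -0.1, 0], [0, 0, 0], 1], [[0.19, -0.1, 0], [0, 0, 0], 1]]'

```text
clock: 1.15
position: [0.4881, -0.2949, 0.4047]
tool_rot: [3.142, 0.0, 0.295]
force: [0.3, -1.1, 0.3]
grip_width: 0.0854
```

>>> carry_out --targets '[[[0.19, -0.1, 0], [0, 0, 0], 1], [[0.19, -0.1, 0], [0, 0, 0], 1], [[0.19, -0.1, 0.12], [0, 0, 0], 1], [[0.19, -0.1, 0.12], [0, 0, 0], 1], [[0, 0, 0], [0, 0, 0], 1], [[0, 0, 0], [0, 0, 0], 1]]'

```text
clock: 1.9
position: [0.6396, -0.1457, 0.3444]
tool_rot: [3.141, 0.001, 0.295]
force: [-0.3, -0.7, 1.1]
grip_width: 0.0851
```

```bash
python3 - <<'E'
from h import *
from workcell import bot, imaging
np.set_printoptions(precision=4,suppress=True)
s=bot.observe();f=imaging.grab_frame('wrist');pickle.dump((s,f),open('w1.pkl','wb'));print(s['clock'],s['position'],s['tool_rot'])
cv2.imwrite('pics/w1.png',f['pixels'][:,:,::-1]);
S=pickle.load(open('side0.pkl','rb'));T=pickle.load(open('top0.pkl','rb'))
print('pad',two(ray(*S,(277.7,236.6)),ray(*T,(322.3,178.5))),'plate',two(ray(*S,(279.0,242.2)),ray(*T,(327.7,179.8))))
E
```

```text
1.9 [ 0.6396 -0.1457  0.3444] [3.1415 0.0009 0.2947]
pad [ 0.6552 -0.1387  0.0616] plate [ 0.6542 -0.1523  0.0547]
```

View pics/w1.png

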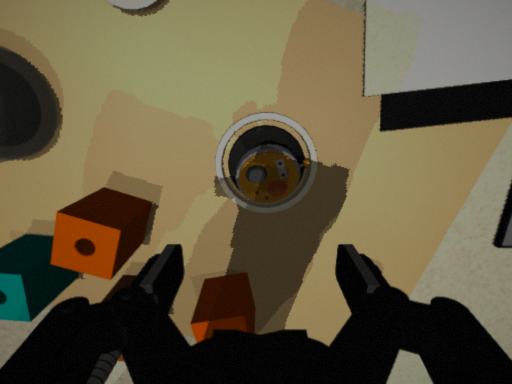

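The wrist picture shows the movement in the gripper's shadow: ring centre at about (266,161), pad near (258,174). I'll crop and brighten it.

```bash
python3 - <<'E'
from h import *
s,f=pickle.load(open('w1.pkl','rb'))
c=f['pixels'][105:220,210:325,::-1].astype(float)/255
c=(np.clip(c*1.5,0,1)**.6*255).astype(np.uint8)
c=cv2.resize(c,(575,575),interpolation=cv2.INTER_CUBIC);cv2.imwrite('pics/w1c.png',c)
E
```

```text
(no output)
```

View pics/w1c.png

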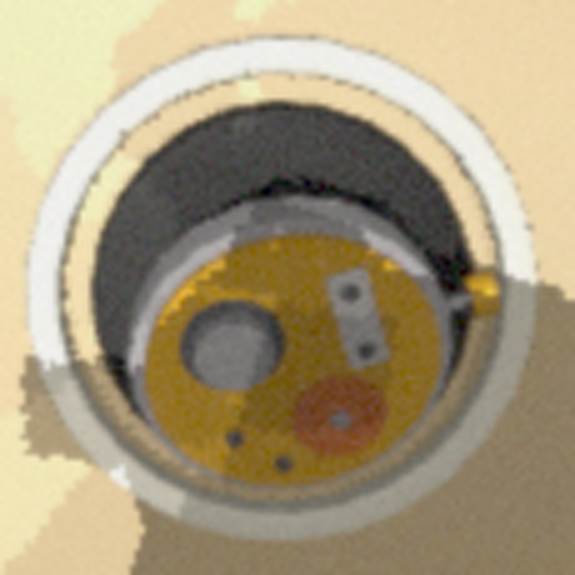

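```bash
python3 - <<'E'
from h import *
np.set_printoptions(precision=4,suppress=True)
W=pickle.load(open('w1.pkl','rb'));S=pickle.load(open('side0.pkl','rb'));T=pickle.load(open('top0.pkl','rb'))
w=lambda x,y:(210+x/5-.4,105+y/5-.4); t=lambda x,y:(280+x/4.444-.4,140+y/4.444-.4); sd=lambda x,y:(245+(x-400)/5.714-.4,210+y/5.714-.4)
def multi(rs):
    A=[];y=[]
    for o,d in rs:
        l=np.linalg.norm(d);P=(np.eye(3)-np.outer(d,d)/l**2);A.append(P);y.append(P@o)
    return np.linalg.lstsq(np.vstack(A),np.hstack(y),rcond=None)[0]
print('foot',onz(*W,w(283,293),.01),onz(*T,t(194,184),.01))
for n,a,b,c in(('pad',(238,350),(188,171),(587,152)),('plate',(294,360),(212,177),(594,184)),('red',(340,418),(234,193),(581,213)),('bridge',(358,318),(229,148),(628,187)),('crown',(483,296),(270,132),(661,234))):
    print(n,'W+T+S',multi([ray(*W,w(*a)),ray(*T,t(*b)),ray(*S,sd(*c))]),'W+S',two(ray(*W,w(*a)),ray(*S,sd(*c))),'T+S',two(ray(*T,t(*b)),ray(*S,sd(*c))))
print('pad at .0644',onz(*W,w(238,350),.0644),onz(*T,t(188,171),.0644),onz(*S,sd(587,152),.0644))
print('plate at .0563',onz(*W,w(294,360),.0563),onz(*T,t(212,177),.0563),onz(*S,sd(594,184),.0563))
E
```

```text
foot [ 0.6568 -0.1485  0.01  ] [ 0.6567 -0.1477  0.01  ]
pad W+T+S [ 0.6547 -0.1383  0.0638] W+S [ 0.6542 -0.1389  0.0643] T+S [ 0.6553 -0.1376  0.0622]
plate W+T+S [ 0.6538 -0.1511  0.0557] W+S [ 0.6538 -0.1511  0.0557] T+S [ 0.6542 -0.1512  0.0553]
red W+T+S [ 0.6447 -0.1635  0.0537] W+S [ 0.6441 -0.1638  0.0537] T+S [ 0.6454 -0.1631  0.0521]
bridge W+T+S [ 0.6675 -0.1596  0.0612] W+S [ 0.667  -0.1599  0.0611] T+S [ 0.6685 -0.1594  0.0596]
crown W+T+S [ 0.6773 -0.1829  0.0526] W+S [ 0.6765 -0.1834  0.0527] T+S [ 0.6784 -0.1824  0.0506]
pad at .0644 [ 0.6542 -0.1388  0.0644] [ 0.6555 -0.1373  0.0644] [ 0.6542 -0.139   0.0644]
plate at .0563 [ 0.6535 -0.1507  0.0563] [ 0.6537 -0.151   0.0563] [ 0.6542 -0.1518  0.0563]
```

Measurements agree: foot (0.657,-0.148), pad (0.6545,-0.1385,0.0643) against an expected height of 0.0644. The holder yaw comes out at about 35° from three cues: pad to plate, pad to foot and the crown stem. Next I go above the probe.

>>> carry_out --targets '[[[-0.17, -0.16, 0], [0, 0, 0], 1], [[-0.17, -0.16, 0], [0, 0, 0], 1], [[-0.17, -0.16, 0], [0, 0, 0], 1], [[-0.17, -0.16, 0], [0, 0, 0], 1], [[0, 0, 0], [0, 0, 0], 1], [[0, 0, 0], [0, 0, 0], 1]]'

```text
clock: 2.7
position: [0.431, -0.0425, 0.3456]
tool_rot: [3.141, -0.002, 0.293]
force: [0.1, -0.1, 0.1]
grip_width: 0.0853
```

```bash
python3 - <<'E'
from h import *
from workcell import bot, imaging
np.set_printoptions(precision=4,suppress=True)
s=bot.observe();f=imaging.grab_frame('wrist');pickle.dump((s,f),open('w2.pkl','wb'));print(s['clock'],s['position'],s['tool_rot'])
im=np.ascontiguousarray(f['pixels'][:,:,::-1]);u=proj(s,f,[.4302,-.0415,.15]);print(u)
cv2.circle(im,(int(u[0]),int(u[1])),2,(0,0,255),-1)
cv2.imwrite('pics/w2.png',im)
E
```

```text
2.7 [ 0.431  -0.0425  0.3456] [ 3.1405 -0.0021  0.2933]
[257.8465 229.188 ]
```

View pics/w2.png

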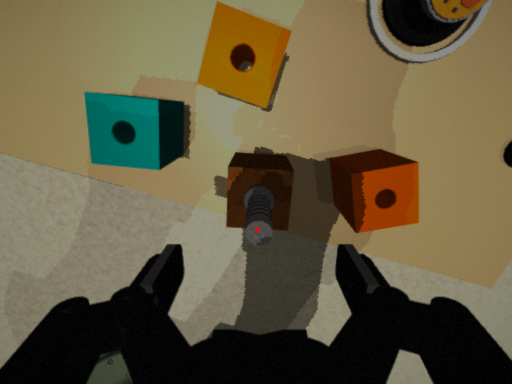

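The probe top shows at (259,233), about 3 mm from the prediction (red dot), towards -x of the tool. I'll shift slightly, descend and grip.

>>> carry_out --targets '[[[-0.01, 0, 0.12], [0, 0, 0], 1], [[0, 0, 0.13], [0, 0, 0], 1], [[0, 0, 0], [0, 0, 0], 1], [[0, 0, 0], [0, 0, 0], 0], [[0, 0, 0], [0, 0, 0], 0], [[0, 0, 0], [0, 0, 0], 0], [[0, 0, 0], [0, 0, 0], 0], [[0, 0, 0], [0, 0, 0], 0]]' --force 40

```text
clock: 3.75
position: [0.4285, -0.0425, 0.2827]
tool_rot: [3.141, -0.001, 0.295]
force: [-0.7, -2.0, 8.9]
grip_width: 0.0192
```

>>> carry_out --targets '[[[0, 0, 0], [0, 0, 0], 0], [[0, 0, 0], [0, 0, 0], 0], [[0, 0, 0], [0, 0, 0], 0]]'

```text
clock: 4.12
position: [0.4285, -0.0425, 0.2827]
tool_rot: [3.141, -0.001, 0.295]
force: [-1.4, -1.5, 9.0]
grip_width: 0.019
```

>>> carry_out --targets '[[[0, 0, -0.06], [0, 0, 0], 0], [[0, 0, -0.12], [0, 0, 0], 0], [[0, 0, -0.14], [0, 0, 0], 0], [[0, 0, -0.14], [0, 0, 0], 0], [[0, 0, -0.1], [0, 0, 0], 0], [[0, 0, 0], [0, 0, 0], 0], [[0, 0, 0], [0, 0, 0], 0]]'

```text
clock: 5.0
position: [0.428, -0.0424, 0.4215]
tool_rot: [-3.141, 0.001, 0.295]
force: [-0.1, 0.3, -1.7]
grip_width: 0.0196
```

```bash
python3 - <<'E'
from h import *
from workcell import bot, imaging
np.set_printoptions(precision=4,suppress=True)
s=bot.observe();print(s['clock'],s['position'],s['tool_rot'],s['force'],s['grip_width'])
T=T_of(s);out=[]
for n in('side','wrist','top'):
    f=imaging.grab_frame(n);pickle.dump((s,f),open(f'{n}3.pkl','wb'))
    im=np.ascontiguousarray(f['pixels'][:,:,::-1]); 
    a=[proj(s,f,(T@[0,0,z,1])[:3]) for z in(.2727,.2477,.155)];print(n,a)
    c=np.mean(a,0).astype(int) if n!='wrist' else np.array(a[1]).astype(int)
    r=45 if n!='wrist' else 90
    x0=max(0,min(512-2*r,c[0]-r));y0=max(0,min(384-2*r,c[1]-r));k=400//(2*r) if n!='wrist' else 2
    if n=='top': continue
    cr=cv2.resize(im[y0:y0+2*r,x0:x0+2*r],(400,400),interpolation=cv2.INTER_CUBIC);print(n,'origin',x0,y0,'scale',400/2/r);out.append(cr)
o=np.hstack(out).astype(float)/255;cv2.imwrite('pics/l3.png',(np.clip(o*1.4,0,1)**.6*255).astype(np.uint8))
E
```

```text
5.0 [ 0.428  -0.0424  0.4215] [-3.1414  0.0008  0.2947] [-0.124   0.2728 -1.6672] 0.019574896450930985
side [array([183.2446, 205.461 ]), array([182.183 , 199.2516]), array([177.9101, 174.3593])]
side origin 136 148 scale 4.444444444444445
wrist [array([259.7242, 192.8601]), array([259.7708, 201.8295]), array([260.0788, 261.0979])]
wrist origin 169 111 scale 2.2222222222222223
top [array([281.5937, 278.9849]), array([282.184 , 279.6469]), array([284.6539, 282.4172])]
```

View pics/l3.png

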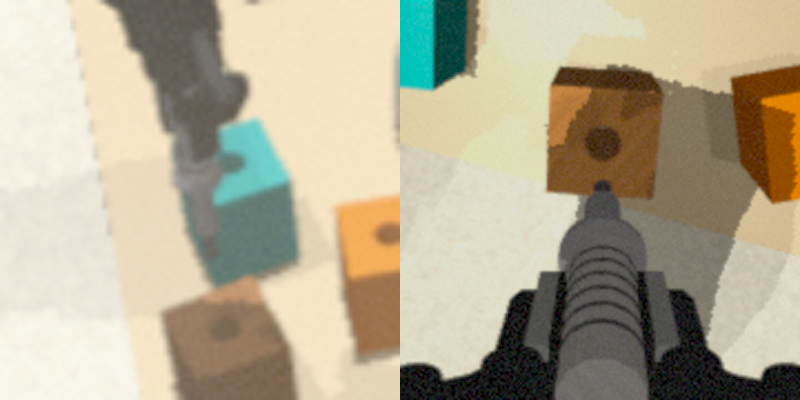

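The tip matches the predicted point (0,0,0.2727 in the tool) within 1 px in both views, and the probe hangs straight. Next: carry it over and tilt.

>>> carry_out --targets '[[[0.03, 0.06, 0], [0, 0, 0], 0], [[0.06, 0.12, 0], [0, 0, 0], 0], [[0.06, 0.14, 0], [0, 0, 0], 0], [[0.06, 0.14, 0], [0, 0, 0], 0], [[0.06, 0.14, 0], [0, 0, 0], 0], [[0.05, 0.11, 0], [0, 0, 0], 0], [[0.03, 0.05, 0], [0, 0, 0], 0]]'

```text
clock: 6.02
position: [0.568, -0.2007, 0.4212]
tool_rot: [-3.141, 0.001, 0.293]
force: [-0.4, 0.5, -2.9]
grip_width: 0.0189
```

>>> carry_out --targets '[[[0, 0, 0], [0.0085, 0.026, 0], 0], [[0, 0, 0], [0.0085, 0.0265, 0], 0], [[0, 0, 0], [0.0085, 0.0265, 0], 0], [[0, 0, 0], [0.009, 0.0265, 0], 0], [[0, 0, 0], [0, 0, 0], 0], [[0, 0, 0], [0, 0, 0], 0]]'

```text
clock: 6.78
position: [0.5672, -0.1988, 0.4221]
tool_rot: [-3.029, -0.329, 0.276]
force: [0.1, 0.3, -1.2]
grip_width: 0.019
```

```bash
cat > plan.py <<'E'
from h import *
from workcell import bot
np.set_printoptions(precision=4,suppress=True)
P=np.array([.6545,-.1385,.0643]);y=np.radians(35);n=np.array([-np.sin(.349)*np.cos(y),-np.sin(.349)*np.sin(y),np.cos(.349)])
def go(h,tip=(0,0,.2727)):
    s=bot.observe();T=T_of(s);t=(T@np.r_[tip,1])[:3]
    d=T[:3,:3].T@(P+h*n-t)
    z=T[:3,:3].T@(-n);ax=np.cross([0,0,1],z);ang=np.arctan2(np.linalg.norm(ax),z[2]);
    print('t',s['clock'],'pos',s['position'],'tip',t,'F',s['force'],'grip',s['grip_width'],'h',(t-P)@n)
    print('tool shift units (tip, no turn)',d/.25,'turn deg',np.degrees(ang),'units',ax/np.linalg.norm(ax)*ang/np.pi)
E
python3 -c "
from plan import *
go(.03)"
```

```text
t 6.775 pos [ 0.5672 -0.1988  0.4221] tip [ 0.6431 -0.1456  0.1656] F [ 0.0749  0.3166 -1.1834] grip 0.01904245310551825 h 0.09975789590874011
tool shift units (tip, no turn) [-0.0822  0.0302  0.2792] turn deg 0.13406682858000665 units [ 0.0001  0.0007 -0.    ]
```

>>> carry_out --targets '[[[-0.02, 0.01, 0.07], [0, 0, 0], 0], [[-0.03, 0.01, 0.1], [0, 0, 0], 0], [[-0.03, 0.01, 0.11], [0, 0, 0], 0], [[0, 0, 0], [0, 0, 0], 0], [[0, 0, 0], [0, 0, 0], 0]]'

```text
clock: 7.4
position: [0.5713, -0.1972, 0.3501]
tool_rot: [-3.03, -0.331, 0.277]
force: [0.5, 1.1, -0.5]
grip_width: 0.0189
```

```bash
python3 - <<'E'
from plan import *
from workcell import imaging
go(.01);s=bot.observe();T=T_of(s);out=[]
for n_ in('side','wrist'):
    f=imaging.grab_frame(n_);pickle.dump((s,f),open(f'{n_}4.pkl','wb'))
    tp=proj(s,f,(T@[0,0,.2727,1])[:3]);c=tp.astype(int);r=40 if n_=='side' else 50
    x0,y0=c-r;print(n_,'tip',(tp-[x0,y0])*200/r,'pad',(proj(s,f,P)-[x0,y0])*200/r,'org',x0,y0)
    out.append(cv2.resize(f['pixels'][y0:y0+2*r,x0:x0+2*r,::-1],(400,400),interpolation=cv2.INTER_CUBIC))
o=np.hstack(out)/255.;cv2.imwrite('pics/l4.png',(np.clip(o*1.4,0,1)**.6*255).astype(np.uint8))
E
```

```text
t 7.4 pos [ 0.5713 -0.1972  0.3501] tip [ 0.6477 -0.1438  0.0939] F [ 0.5325  1.0983 -0.4826] grip 0.01888080199153082 h 0.03071084193969328
tool shift units (tip, no turn) [-0.0083  0.0006  0.0828] turn deg 0.032673286665844056 units [ 0.0002  0.     -0.    ]
side tip [204.8573 203.3526] pad [211.8078 225.2257] org 235 191
wrist tip [203.1126 203.445 ] pad [203.4329 175.0624] org 209 142
```

View pics/l4.png

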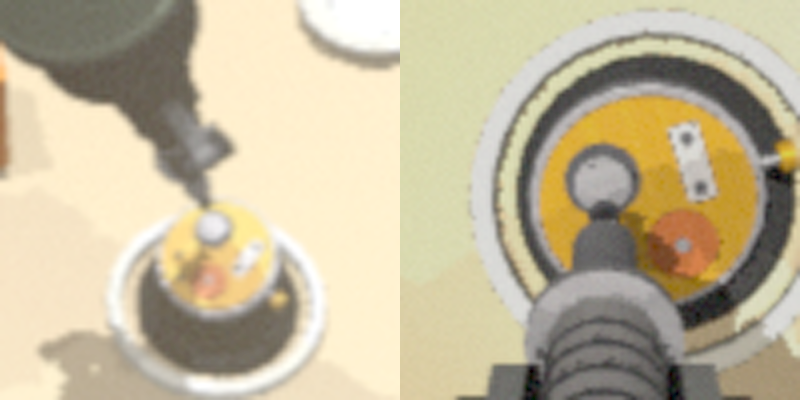

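The wrist view puts the pad at (202,180) in its half, straight ahead of the tip at (202,205). Both are within about 1 px of prediction, so it is aligned; I'll descend slowly.

>>> carry_out --targets '[[[-0.004, 0, 0.03], [0, 0, 0], 0], [[-0.004, 0, 0.04], [0, 0, 0], 0], [[0, 0, 0.03], [0, 0, 0], 0], [[0, 0, 0.01], [0, 0, 0], 0], [[0, 0, 0], [0, 0, 0], 0], [[0, 0, 0], [0, 0, 0], 0], [[0, 0, 0], [0, 0, 0], 0]]'

```text
clock: 8.38
position: [0.5768, -0.1925, 0.3228]
tool_rot: [-3.029, -0.331, 0.276]
force: [0.0, -0.6, -1.2]
grip_width: 0.0191
```

```bash
python3 - <<'E'
from plan import *
from workcell import imaging
go(-.006)
F=[]
for i in range(8):
    s=bot.observe();F.append(s['force']@n);f=imaging.grab_frame('wrist')
print('F along n',np.mean(F),np.std(F));pickle.dump((s,f),open('w5.pkl','wb'))
E
```

```text
t 8.375 pos [ 0.5768 -0.1925  0.3228] tip [ 0.6532 -0.1391  0.0666] F [ 0.0225 -0.5515 -1.2024] grip 0.0190968730509952 h 0.0026089091224060844
tool shift units (tip, no turn) [0.0024 0.0002 0.0344] turn deg 0.01816060868850652 units [ 0.0001  0.     -0.    ]
F along n -1.1349837006905918 0.46100534840529206
```

>>> carry_out --targets '[[[0.002, 0, 0.008], [0, 0, 0], 0], [[0, 0, 0.009], [0, 0, 0], 0], [[0, 0, 0.009], [0, 0, 0], 0], [[0, 0, 0.008], [0, 0, 0], 0], [[0, 0, 0], [0, 0, 0], 0], [[0, 0, 0], [0, 0, 0], 0], [[0, 0, 0], [0, 0, 0], 0], [[0, 0, 0], [0, 0, 0], 0]]'

```text
clock: 9.78
position: [0.5796, -0.1907, 0.3149]
tool_rot: [-3.029, -0.331, 0.276]
force: [0.1, -1.3, 0.6]
grip_width: 0.0187
```

```bash
python3 - <<'E'
from plan import *
from workcell import imaging
go(-.006)
F=[]
for i in range(12):
    s=bot.observe();F.append(s['force']@n);f=imaging.grab_frame('wrist')
print('F along n',np.mean(F),np.std(F));pickle.dump((s,f),open('w6.pkl','wb'))
a=[]
for k in('w5','w6'):
    s,f=pickle.load(open(k+'.pkl','rb'));a.append(cv2.resize(f['pixels'][155:235,220:300,::-1],(400,400),interpolation=cv2.INTER_CUBIC))
    T=T_of(s);print([(proj(s,f,(T@[0,0,z,1])[:3])-[220,155])*5 for z in(.2477,.2667,.2727)])
o=np.hstack(a)/255.;cv2.imwrite('pics/l6.png',(np.clip(o*1.4,0,1)**.6*255).astype(np.uint8))
E
```

```text
t 9.775 pos [ 0.5796 -0.1907  0.3149] tip [ 0.656  -0.1372  0.0586] F [ 0.106  -1.2683  0.6472] grip 0.01873577465094174 h -0.006025093173461067
tool shift units (tip, no turn) [ 0.0008  0.0005 -0.0001] turn deg 0.014419604782802653 units [ 0.0001  0.0001 -0.    ]
F along n 0.4163118899434611 0.6194333349760155
[array([199.1364, 234.081 ]), array([198.9438, 199.2739]), array([198.8887, 189.3045])]
[array([199.1364, 234.0811]), array([198.9438, 199.2739]), array([198.8886, 189.3046])]
```

View pics/l6.png

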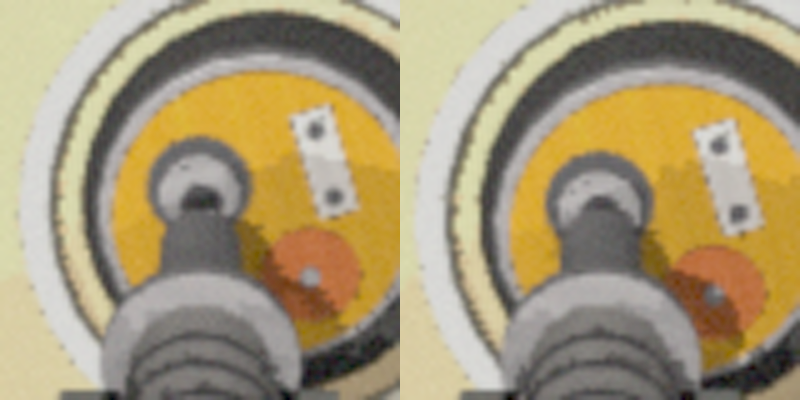

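The left half is just before contact and the right half pressed. The ball's visible end moved from y≈188 to y≈198, which matches about 6 mm of plunger travel. The tip is on the pad at (600,199), against a pad centre of about (600,210), so roughly 2 mm off. The force rose by 1.5 N. All of this is within limits, so I'm handing in.

```bash
python3 -c "
from workcell import job
print(job.job_done())"
```

```text
the job is handed in; nothing more can be done
None
```

I drew the probe from the brown stand and carried it over to the uncovered movement. I then tilted it 20° to the plate's normal and pressed it onto the raised steel pad. I handed the job in still holding it there, at about 10 s on the robot's clock. The hand-in reports no verdict.

Last checks before handing in:

| Check | Measured | Limit |
|---|---|---|
| Plunger, from the pose | about 6 mm in | 2.5–9.5 mm |
| Plunger, from the wrist picture | about 6 mm in | 2.5–9.5 mm |
| Plunger, from the force | about 5 mm in | 2.5–9.5 mm |
| Rise in force along the normal | about 1.5 N, readings scattering ±0.6 N | 0.4–4 N on the movement |
| Tip from the pad's centre, by eye in the last picture | about 2 mm | 6.5 mm |
| Tool axis against the estimated normal | below 0.1° | 8° |

- **Plunger readings:** they disagree by about 1 mm, which is within the force noise.
- **Tip offset:** by my first pad estimate the tip was dead centre. I left the 2 mm uncorrected rather than drag the tip across the pad while pressed.
- **Plate normal:** it rests on the holder's turn about the vertical, which I took as 35°. Two pad-based cues and the crown stem gave 31–36°. A fourth cue, the plate-to-foot offset of only 4 mm, gave 44°. Even 44° would tilt the probe only about 3° off.
- **Left alone:** I planned the moves to stay clear of the dome, ring and bystanders, but did not re-measure their positions at the end.

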